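# Tip the workpiece carrier down, push it to the pins, tip the guard shut

## Robot

A 7-joint arm with a two-finger parallel gripper is mounted at the origin on the work surface. World frame = base frame: x ahead of the robot, y to its left, z up, the work surface at z = 0. Lengths are in m, angles in rad, forces in N, time in s.
With the tool pointing down it reaches from about 0.425 to 0.875 m from the base axis. Payload 9.9 kg.
Tool frame: the origin (TCP) lies at the centre of the arm's flange, where the gripper is bolted on; the fingertips stand 173 mm ahead of it and the grasp point (between the pads) lies 155 mm ahead of it; y points along the fingers, z is the direction in which the jaws open and shut, and the axes are right-handed (so a half turn about y gives the same grasp; the last joint's range is limited). The gripper opens to 85 mm and grips with 20 to 120 N. Pads are 22 mm wide; open, the fingers measure 114 mm over their backs; the gripper's body (76 mm by 85 mm) begins 54 mm behind the grasp point. The pads swing forward as they close: fully open they stand 13 mm farther back than shut.
Start: joints at [-1.358, 0.576, 0.025, 1.437, -0.015, 1.129, -0.057], TCP at [0.197, 0.645, 0.405] pointing down, gripper open.
Joint ranges: [-2.76, 2.76], [-0.34, 2.15], [-1.52, 1.57], [0.19, 2.46], [-1.09, 4.23], [0.17, 1.99], [-2.82, 2.82]. Speed limits (rad/s): [2.22, 2.22, 3.01, 3.01, 3.14, 3.14, 3.14].

## Interface

Orientations are given as a unit quaternion [w, x, y, z].
In Python, from rig import get_obs, get_image, get_calibration, finish_job gives the robot as it stands.
- The arm moves only by the tool drive_tool, never from a script. Its argument "deltas" is a list of rows, each an object of numbers: "dx", "dy", "dz": the shift along the world's x, y, z in mm; "rx", "ry", "rz": the turn, a rotation vector about the world's x, y, z in rad; "hand": the opening, from 0 (shut) to 1 (fully open). A call has 1 to 20 rows; each row is the pose to reach, as a shift and turn from the pose commanded when the call began; what a row does not reach only later rows make up. A row lasts 1/8 s, in which the tool goes at most 62.5 mm and 10.7 degrees, less where a joint would pass 70% of its speed; a pose out of reach is approached as far as the arm can. A call with a gripper value outside its range is refused whole. The fingers move at their own pace and stop on an object; the grip force is fixed at half the most. Time passes only in rows, so rows that repeat a pose let the fingers close. It gives the time, the measured TCP pose, the force and the opening at its end, in the units of the state.
- get_obs(): the state, without advancing time (a new reading comes with each control period).
- get_image(name): name is "side" or "top"; returns the picture (420x560x3 uint8, red, green, blue); there is no depth.
- get_calibration(name): a dict with "vfov" (degrees; the focal length in pixels is half the picture's height over the tangent of half this angle, whatever the lens; pixels are square), "cx", "cy" (the principal point, pixels), "R" (3x3) and "t" (3): a world point X has camera coordinates R X + t. Camera axes: x right, y down, z forward; pixel columns grow to the right and rows downward; lengths in m; the calibration is good to about 2 mm. A picture is of the moment at which its call begins. get_calibration takes no time and is no camera call.
- finish_job(): hands the job in, once; it reports no verdict.
The state is a dict: "t": time; "q": joint angles; "qd": joint speeds; "effort": joint torques, N m; "tcp_pos": TCP position; "tool_rot": TCP orientation; "contact_force": force on the tool from outside, world axes, zero at the start; "wrist_torque": the same for the moment, N m; "finger_gap": opening from 0.0 (shut) to 1.0 (fully open).
Only numpy, scipy, OpenCV 4.12 (cv2) and the standard library are available. Lean on these libraries where they do the work, as an engineer would, in place of code of your own. Each camera call takes 0.05 s, during which the arm holds its last target.

## Task

Make the drilling fixture ready by pushing only, without gripping or lifting anything: with the guard still open, push the standing workpiece carrier over so that it lies flat on the bed with its blue side up. Then push it along the bed until its long edge sits squarely against both short dark locating pins, and last push the clear guard over so that it comes down fully shut. Leave the other things on the bed and the bench where they are.

Things in the scene. Friction and masses are not known exactly. Their poses are not given: they have to be found in the camera images.
- fixture: Fixed drilling fixture: square bed 240 x 240 mm, plain level top 30 mm above the bench. Origin: centre of its underside; x points to the locating pins (away from the robot, within 0.3 rad), y to the guard's hinge, z up. Posts 12 mm thick, 32 mm tall above the bed, at x = +-95, y = -96 mm; hinge blocks 30 x 12 mm at x = +-76, y = 113 mm, up to 72 mm above the bench.
- pins_mid (a point): Point midway between the two locating pins, on the line touching their carrier-side faces, 7 mm above the bed top (fixture x = 90 mm, y = 0). The pins are upright, dark steel, 10 mm in diameter, 14 mm tall above the bed, at fixture y = -30 and +30 mm. Same axes as the fixture.
- carrier: Loose slab 20 x 100 x 70 mm, 0.3 to 0.5 kg, one 100 x 70 mm face blue with a flat 44 mm brass watch movement. Starts standing on a 100 mm edge, 70 mm tall, blue face to the pins (fixture +x, within 0.15 rad). Origin: middle of that edge face. x axis out of the blue face (ends up), y along the 100 mm, z to the opposite edge (ends away from the pins). A light push high on the blue face tips it.
- carrier_center (a point): Centre of the carrier slab (35 mm from its standing edge along its z). Same axes as the carrier. Tipped over, away from the pins, the carrier comes down on the bed some 50 to 90 mm short of them; seated home, this point lies at fixture x = 55 mm, 40 mm above the bench.
- guard (a joint): Guard angle, rad: 0 shut (level over the bed, underside 62 mm above the bench), 1.57 upright; starts open, leaning outwards, 1.62 to 1.85; stop at 1.95. Clear panel with orange border, 200 (fixture x) x 210 x 8 mm, 0.42 kg. Stiff damped hinge: it stays put within 0.25 rad of upright; pushed inwards below 1.3 it sinks shut by itself in some seconds. Needs a few newtons.
- guard_hinge (a point): Middle of the guard's hinge line, 66 mm above the bench at fixture y = 108 mm; the line runs along fixture x. The axes are the guard's own: they turn with it, and the panel lies along its -y.
- guard_edge (a point): Middle of the guard's free edge, 210 mm from the hinge line, at mid thickness. Open, the panel's outer face (to push on) looks to fixture +y; shut, that face is its top.
- bush: Bystander: loose upright brass bush on the bed, 18 mm in diameter, 24 mm tall, on the side away from the hinge (about fixture y = -90 mm). Origin: centre of its underside.
- oil: Bystander: amber oil bottle with a black cap, 32 mm in diameter, 85 mm tall, standing on the bench beside the fixture on its side away from the hinge. Origin: centre of its underside.
- pot: Bystander: glass jar with an aluminium lid, 48 mm in diameter, 45 mm tall, on the bench on the same side. Origin: centre of its underside.
- driver: Bystander: green-handled screwdriver, 140 mm long, lying on the bench. Origin: under its middle.
- gauge_ring: Bystander: steel ring gauge, 48 mm across, 16 mm tall, on the bench. Origin: centre of its underside.
- dish: Bystander: white dish, 90 mm across, 25 mm tall, on the bench to the left. Origin: centre of its underside.
- block: Bystander: steel gauge block 50 x 30 x 30 mm, on the bench to the left. Origin: centre of its underside.
Things that resemble listed ones, but are neither listed nor needed, are in the scene too. What is shaped like the carrier but orange or pink is not meant.

How it is judged:
By the outcome, as a careful person would: the job done as asked, in the order asked, and still so for the second after the job is handed in, with the robot touching nothing.
It also fails if it takes over 59 s, if anything falls off the work surface, if the arm or the gripper's body presses on something with over 40 N, if the wrist force passes 120 N, or if a joint passes its speed limit or range.

## Working session

There is one attempt and no reset: what is moved stays moved. The work goes in short steps, Python scripts to look and compute and a tool call to move; the robot and the scene stay as the last step left them, time stands still between calls to the robot, and variables do not carry over. Pictures are saved under pics/ and viewed, and the job is handed in when it is done.

Besides the shell and the picture viewer there is one more tool, called after ">>>" as name([rows], argument=value, ...), one row to a line, values as JSON. drive_tool: Moves the arm, as the interface text tells. Its arguments: {"type":"object","properties":{"deltas":{"type":"array"}},"required":["deltas"]}

```bash
mkdir -p pics; ls
python3 - <<'E'
from rig import *
import cv2,json
print(get_obs())
for n in("side","top"):
    im=get_image(n); cv2.imwrite(f"pics/{n}0.png",im[:,:,::-1]); print(n,get_calibration(n))
E
```

```text
pics
{'t': 0.0, 'q': array([-1.357816  ,  0.57653313,  0.02488733,  1.43795465, -0.01499535,
        1.12897843, -0.05651604]), 'qd': array([ 0.00119278, -0.00028805,  0.0002388 ,  0.00034825,  0.00023278,
       -0.00042456,  0.00102325]), 'effort': array([-3.38110367e-04, -7.65741706e+01,  2.25058079e+00, -2.85971081e+01,
        1.53412542e-02,  1.24217491e-02, -2.02741938e-05]), 'tcp_pos': array([0.1973491 , 0.64532034, 0.40382624]), 'tool_rot': array([-0.69873974,  0.69992988, -0.10459622,  0.10450156]), 'contact_force': array([ 0.54881733, -0.40168871,  0.37827014]), 'wrist_torque': array([ 0.0096402 , -0.00021522,  0.04804941]), 'finger_gap': 1.0008979409853878}
side {'vfov': 42.67490307431416, 'cx': 272.9413631628581, 'cy': 209.14162535927431, 'R': array([[ 0.98093162, -0.1935624 , -0.01751449],
       [-0.12470141, -0.55770564, -0.82061805],
       [ 0.14907287,  0.80715427, -0.5712086 ]]), 't': array([-0.52556061,  0.15142934,  1.34686545])}
top {'vfov': 43.96585360355498, 'cx': 291.39987682813285, 'cy': 211.72946899978194, 'R': array([[ 0.00642681, -0.99994802,  0.00791578],
       [-0.99837731, -0.00686422, -0.05652983],
       [ 0.05658123, -0.00753963, -0.99836953]]), 't': array([0.01300637, 0.51756076, 1.60608851])}
```

View pics/side0.png

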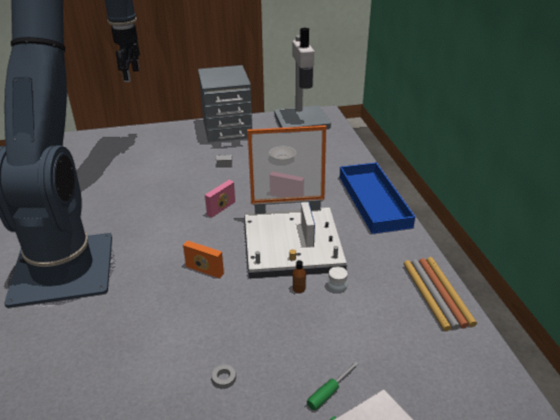

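View pics/top0.png

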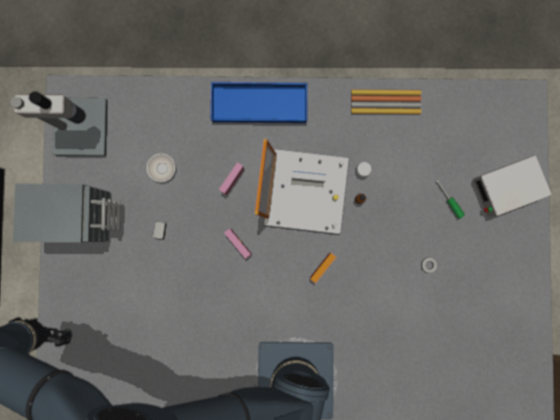

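Run:
```python
import cv2
a=cv2.imread("pics/side0.png");b=cv2.imread("pics/top0.png")
cv2.imwrite("pics/side0z.png",cv2.resize(a[100:300,180:440],None,fx=3,fy=3,interpolation=cv2.INTER_CUBIC))
cv2.imwrite("pics/top0z.png",cv2.resize(b[60:240,190:430],None,fx=3.3,fy=3.3,interpolation=cv2.INTER_CUBIC))
```

```text
(no output)
```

View pics/side0z.png

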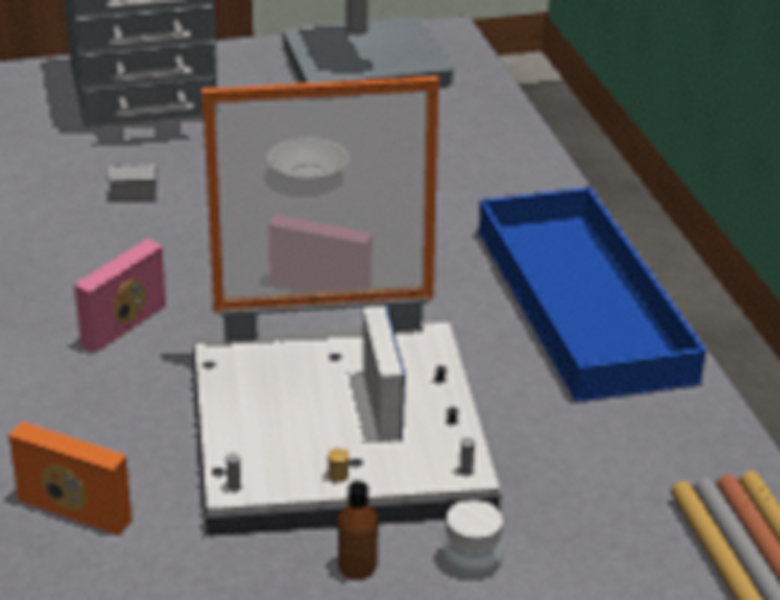

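View pics/top0z.png

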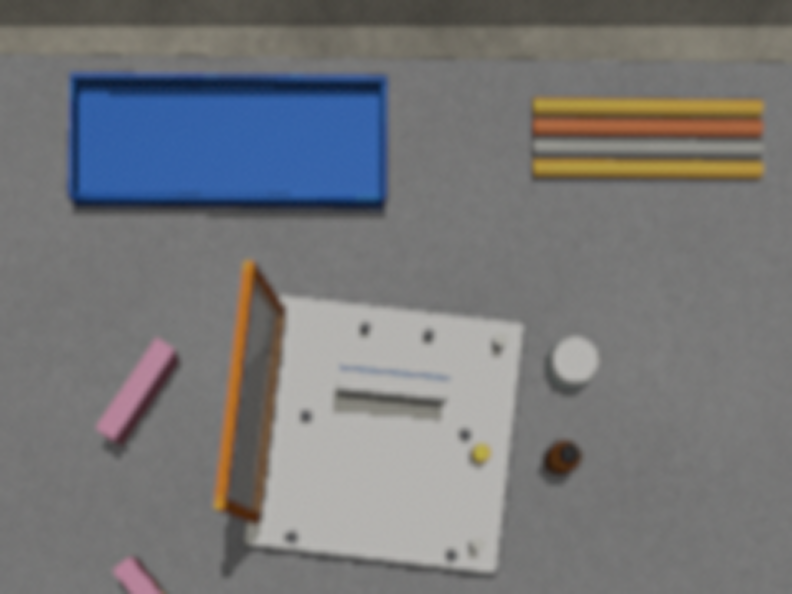

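```bash
cat > h.py <<'E'
import numpy as np
from scipy.optimize import least_squares
from rig import get_calibration
C={n:get_calibration(n) for n in("side","top")}
def proj(n,X):
    c=C[n]; f=210/np.tan(np.radians(c["vfov"]/2)); p=np.atleast_2d(X)@c["R"].T+c["t"]
    return np.c_[c["cx"]+f*p[:,0]/p[:,2], c["cy"]+f*p[:,1]/p[:,2]]
def tri(obs): # list of (n,u,v)
    return least_squares(lambda X:np.concatenate([proj(n,X)[0]-[u,v] for n,u,v in obs]),[.6,0,.05])
def plane(n,u,v,z):
    c=C[n]; f=210/np.tan(np.radians(c["vfov"]/2)); d=c["R"].T@np.array([(u-c["cx"])/f,(v-c["cy"])/f,1]); o=-c["R"].T@c["t"]
    return o+d*(z-o[2])/d[2]
def F2W(p,P):
    c,s=np.cos(p[2]),np.sin(p[2]); P=np.atleast_2d(P).astype(float)
    return np.c_[p[0]+c*P[:,0]-s*P[:,1],p[1]+s*P[:,0]+c*P[:,1],P[:,2]]
def W2F(p,P):
    c,s=np.cos(p[2]),np.sin(p[2]); P=np.atleast_2d(P)-[p[0],p[1],0]
    return np.c_[c*P[:,0]+s*P[:,1],-s*P[:,0]+c*P[:,1],P[:,2]]
sz=lambda u,v:("side",u/3+180-1/3,v/3+100-1/3)
tz=lambda u,v:("top",u/3.3+190-.35,v/3.3+60-.35)
E
cat > m.py <<'E'
from h import *
B=.12
L=[((-B,B,.03),sz(195,345)),((B,B,.03),sz(450,325)),((B,-B,.03),sz(498,490)),((-B,-B,.03),sz(207,512)),
((B,B,.03),tz(285,295)),((B,-B,.03),tz(522,322)),((-B,-B,.03),tz(497,573)),((-B,B,.03),tz(250,545)),
((.095,.03,.044),sz(441,368)),((.095,-.03,.044),sz(453,408)),((.095,.03,.044),tz(365,326)),((.095,-.03,.044),tz(428,334))]
r=least_squares(lambda p:np.concatenate([proj(o[0],F2W(p,P))[0]-o[1:] for P,o in L]),[.6,0,0],loss="soft_l1")
print(r.x); print(np.array([proj(o[0],F2W(r.x,P))[0]-o[1:] for P,o in L]).round(1).tolist())
p=r.x; np.save("fix.npy",p)
for nm,a,b in [("carr far -x",sz(363,310),tz(336,390)),("far +x",sz(385,308),tz(340,371)),("near +x",sz(403,375),tz(448,381)),("near -x",sz(378,378),tz(443,400)),
 ("guard -x",sz(205,92),tz(220,508)),("guard +x",sz(437,78),tz(250,262)),("bush top",sz(339,452),tz(481,453)),("oil",sz(359,488),tz(567,454)),("pot",sz(475,515),tz(576,360)),("pink",sz(345,225),tz(160,340))]:
    t=tri([a,b]); print(nm,(t.x*1000).round(),(W2F(p,t.x)*1000).round(),"res",t.fun.round(1))
E
python3 m.py
```

```text
[ 0.58145553 -0.02938731 -0.10388651]
[[-0.9, -1.7], [0.2, -0.8], [1.7, 0.2], [-0.2, 0.1], [-3.8, -0.7], [1.1, -0.3], [0.6, 0.5], [-2.0, 0.4], [0.1, 0.4], [0.1, 1.0], [-0.0, 0.4], [0.2, 0.1]]
carr far -x [614.  17.  99.] [[27. 50. 99.]] res [-0.2  0.   0.  -0.2]
far +x [632.  14. 100.] [[ 46.  48. 100.]] res [-0.5  0.1  0.1 -0.5]
near +x [623. -83. 100.] [[ 47. -49. 100.]] res [-0.2  0.   0.1 -0.3]
near -x [604. -79.  97.] [[ 28. -47.  97.]] res [ 0.2 -0.  -0.   0.3]
guard -x [498. 110. 276.] [[-98. 130. 276.]] res [-0.2  0.   0.  -0.2]
guard +x [694.  88. 277.] [[ 99. 128. 277.]] res [ 0. -0. -0.  0.]
bush top [ 562. -117.   57.] [[-10. -89.  57.]] res [-0.2  0.   0.  -0.3]
oil [ 560. -193.   82.] [[  -5. -165.   82.]] res [-0.3  0.   0.1 -0.4]
pot [ 650. -206.   49.] [[  86. -168.   49.]] res [-0.2  0.   0.  -0.2]
pink [647. 179.  86.] [[ 44. 214.  86.]] res [ 3.8 -0.5 -0.7  4. ]
```

```bash
cat >> h.py <<'E'
from scipy.spatial.transform import Rotation as Ro
def plan(p,fx,fy,z,obs,yaw=None):
    yaw=p[2] if yaw is None else yaw
    t=F2W(p,[fx,fy,z])[0]; d=(t-obs["tcp_pos"])*1000
    q=obs["tool_rot"]; R0=Ro.from_quat([q[1],q[2],q[3],q[0]])
    c,s=np.cos(yaw),np.sin(yaw)
    Rt=Ro.from_matrix(np.array([[c,0,-s],[s,0,c],[0,-1,0]])); # columns x,y,z tool; y down; z=(-s,c,0)
    Rt=Ro.from_matrix(np.column_stack([np.cross([0,0,-1],[-s,c,0]),[0,0,-1],[-s,c,0]]))
    return d.round(1),(Rt*R0.inv()).as_rotvec().round(3),Rt.as_quat()
E
python3 - <<'E'
from h import *
from rig import get_obs
o=get_obs(); p=np.load("fix.npy")
q=o["tool_rot"];print(Ro.from_quat([q[1],q[2],q[3],q[0]]).as_matrix().round(3))
print(plan(p,78,0,.25,o))
E
```

```text
[[ 0.956 -0.     0.292]
 [-0.292 -0.001  0.956]
 [ 0.    -1.    -0.001]]
(array([77963.6, -8763.3,  -153.9]), array([ 0.001, -0.   ,  0.193]), array([ 0.70615307, -0.03671291,  0.03671291, -0.70615307]))
```

>>> drive_tool([
  {"dx": 60,"dy": -10,"dz": 60,"hand": 0.5},
  {"dx": 120,"dy": -40,"dz": 110,"rz": 0.1,"hand": 0.5},
  {"dx": 170,"dy": -90,"dz": 110,"rz": 0.19,"hand": 0.5},
  {"dx": 215,"dy": -135,"dz": 110,"rz": 0.193,"hand": 0.5},
  {"dx": 260,"dy": -180,"dz": 110,"rz": 0.193,"hand": 0.5},
  {"dx": 300,"dy": -230,"dz": 110,"rz": 0.193,"hand": 0.5},
  {"dx": 340,"dy": -280,"dz": 110,"rz": 0.193,"hand": 0.5},
  {"dx": 375,"dy": -330,"dz": 110,"rz": 0.193,"hand": 0.5},
  {"dx": 410,"dy": -385,"dz": 110,"rz": 0.193,"hand": 0.5},
  {"dx": 435,"dy": -440,"dz": 110,"rz": 0.193,"hand": 0.5},
  {"dx": 450,"dy": -500,"dz": 110,"rz": 0.193,"hand": 0.5},
  {"dx": 460,"dy": -560,"dz": 110,"rz": 0.193,"hand": 0.5},
  {"dx": 462,"dy": -620,"dz": 110,"rz": 0.193,"hand": 0.5},
  {"dx": 462,"dy": -665,"dz": 100,"rz": 0.193,"hand": 0.5},
  {"dx": 462,"dy": -683,"dz": 70,"rz": 0.193,"hand": 0.5},
  {"dx": 462,"dy": -683,"dz": 30,"rz": 0.193,"hand": 0.5},
  {"dx": 462,"dy": -683,"dz": 0,"rz": 0.193,"hand": 0.5},
  {"dx": 462,"dy": -683,"dz": -30,"rz": 0.193,"hand": 0.5},
  {"dx": 462,"dy": -683,"dz": -40,"rz": 0.193,"hand": 0.5},
  {"dx": 462,"dy": -683,"dz": -40,"rz": 0.193,"hand": 0.5},
])

```text
invalid input
```

```bash
cat > look.py <<'E'
import sys,cv2
from rig import *
k=sys.argv[1]
for n in("side","top"): cv2.imwrite(f"pics/{n}{k}.png",get_image(n)[:,:,::-1])
a=cv2.imread(f"pics/side{k}.png");b=cv2.imread(f"pics/top{k}.png")
a=cv2.resize(a[100:300,180:440],None,fx=3,fy=3,interpolation=cv2.INTER_CUBIC)
b=cv2.resize(b[60:240,190:430],None,fx=3.3,fy=3.3,interpolation=cv2.INTER_CUBIC)
cv2.imwrite(f"pics/side{k}z.png",a); cv2.imwrite(f"pics/top{k}z.png",b)
o=get_obs(); print(o["t"],o["tcp_pos"],o["contact_force"],o["finger_gap"])
from h import *
p=np.load("fix.npy"); print("fixture frame tcp mm",(W2F(p,o["tcp_pos"])*1000).round(1))
q=o["tool_rot"];print(Ro.from_quat([q[1],q[2],q[3],q[0]]).as_matrix().round(3).tolist())
E
python3 look.py 1
```

```text
0.2 [0.1973714  0.64540058 0.40417277] [ 0.17679233 -0.19634822 -0.13122469] 0.9972020640391033
fixture frame tcp mm [[-452.   631.3  404.2]]
[[0.956, -0.0, 0.292], [-0.292, -0.001, 0.956], [0.0, -1.0, -0.001]]
```

View pics/side1z.png

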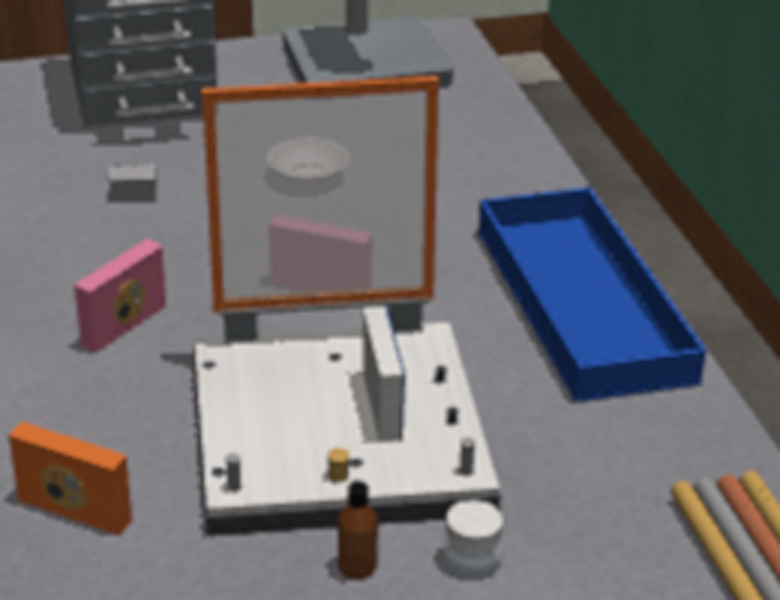

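View pics/top1z.png

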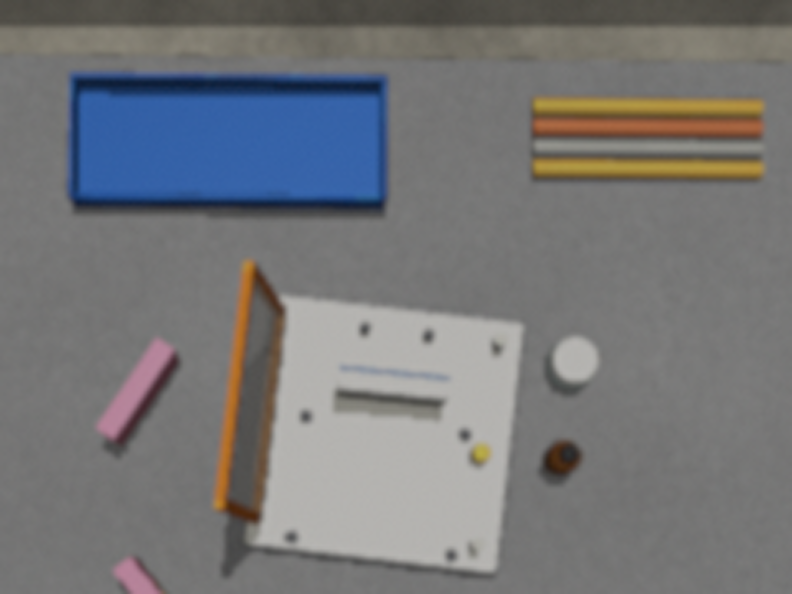

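>>> drive_tool([
  {"dx": 60,"dy": -10,"dz": 60,"rx": 0,"ry": 0,"rz": 0,"hand": 0.5},
  {"dx": 120,"dy": -40,"dz": 110,"rx": 0,"ry": 0,"rz": 0.1,"hand": 0.5},
  {"dx": 170,"dy": -90,"dz": 110,"rx": 0,"ry": 0,"rz": 0.19,"hand": 0.5},
  {"dx": 215,"dy": -135,"dz": 110,"rx": 0,"ry": 0,"rz": 0.193,"hand": 0.5},
  {"dx": 260,"dy": -180,"dz": 110,"rx": 0,"ry": 0,"rz": 0.193,"hand": 0.5},
  {"dx": 300,"dy": -230,"dz": 110,"rx": 0,"ry": 0,"rz": 0.193,"hand": 0.5},
  {"dx": 340,"dy": -280,"dz": 110,"rx": 0,"ry": 0,"rz": 0.193,"hand": 0.5},
  {"dx": 375,"dy": -330,"dz": 110,"rx": 0,"ry": 0,"rz": 0.193,"hand": 0.5},
  {"dx": 410,"dy": -385,"dz": 110,"rx": 0,"ry": 0,"rz": 0.193,"hand": 0.5},
  {"dx": 435,"dy": -440,"dz": 110,"rx": 0,"ry": 0,"rz": 0.193,"hand": 0.5},
  {"dx": 450,"dy": -500,"dz": 110,"rx": 0,"ry": 0,"rz": 0.193,"hand": 0.5},
  {"dx": 460,"dy": -560,"dz": 110,"rx": 0,"ry": 0,"rz": 0.193,"hand": 0.5},
  {"dx": 462,"dy": -620,"dz": 110,"rx": 0,"ry": 0,"rz": 0.193,"hand": 0.5},
  {"dx": 462,"dy": -665,"dz": 110,"rx": 0,"ry": 0,"rz": 0.193,"hand": 0.5},
  {"dx": 462,"dy": -683,"dz": 100,"rx": 0,"ry": 0,"rz": 0.193,"hand": 0.5},
  {"dx": 462,"dy": -683,"dz": 60,"rx": 0,"ry": 0,"rz": 0.193,"hand": 0.5},
  {"dx": 462,"dy": -683,"dz": 20,"rx": 0,"ry": 0,"rz": 0.193,"hand": 0.5},
  {"dx": 462,"dy": -683,"dz": -20,"rx": 0,"ry": 0,"rz": 0.193,"hand": 0.5},
  {"dx": 462,"dy": -683,"dz": -40,"rx": 0,"ry": 0,"rz": 0.193,"hand": 0.5},
  {"dx": 462,"dy": -683,"dz": -40,"rx": 0,"ry": 0,"rz": 0.193,"hand": 0.5},
])

```text
t: 2.7
tcp_pos: [0.659, -0.0374, 0.3629]
tool_rot: [-0.706, 0.706, -0.038, 0.035]
contact_force: [-0.4, -0.3, 0.8]
finger_gap: 0.495
```

```bash
python3 look.py 2
```

```text
2.8 [ 0.65966538 -0.03754801  0.3654157 ] [-0.33978389 -0.03655647 -0.17882801] 0.5006937786288582
fixture frame tcp mm [[ 78.6  -0.  365.4]]
[[0.995, 0.001, 0.104], [-0.104, -0.0, 0.995], [0.001, -1.0, 0.0]]
```

View pics/side2.png

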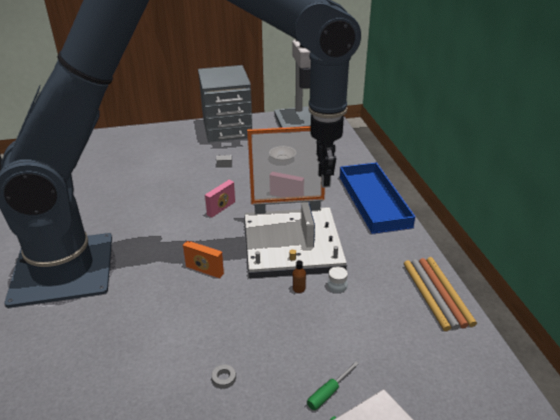

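>>> drive_tool([
  {"dx": 0,"dy": 0,"dz": -50,"rx": 0,"ry": 0,"rz": 0,"hand": 0.5},
  {"dx": 0,"dy": 0,"dz": -95,"rx": 0,"ry": 0,"rz": 0,"hand": 0.5},
  {"dx": 0,"dy": 0,"dz": -115,"rx": 0,"ry": 0,"rz": 0,"hand": 0.5},
  {"dx": 0,"dy": 0,"dz": -115,"rx": 0,"ry": 0,"rz": 0,"hand": 0.5},
  {"dx": -8,"dy": 1,"dz": -115,"rx": 0,"ry": 0,"rz": 0,"hand": 0.5},
  {"dx": -15,"dy": 1.5,"dz": -115,"rx": 0,"ry": 0,"rz": 0,"hand": 0.5},
  {"dx": -19,"dy": 2,"dz": -115,"rx": 0,"ry": 0,"rz": 0,"hand": 0.5},
  {"dx": -23,"dy": 2.4,"dz": -115,"rx": 0,"ry": 0,"rz": 0,"hand": 0.5},
  {"dx": -27,"dy": 2.8,"dz": -115,"rx": 0,"ry": 0,"rz": 0,"hand": 0.5},
  {"dx": -31,"dy": 3.2,"dz": -115,"rx": 0,"ry": 0,"rz": 0,"hand": 0.5},
  {"dx": -35,"dy": 3.7,"dz": -115,"rx": 0,"ry": 0,"rz": 0,"hand": 0.5},
  {"dx": -39,"dy": 4.1,"dz": -115,"rx": 0,"ry": 0,"rz": 0,"hand": 0.5},
  {"dx": -43,"dy": 4.5,"dz": -115,"rx": 0,"ry": 0,"rz": 0,"hand": 0.5},
  {"dx": -47,"dy": 4.9,"dz": -115,"rx": 0,"ry": 0,"rz": 0,"hand": 0.5},
  {"dx": -50,"dy": 5.2,"dz": -115,"rx": 0,"ry": 0,"rz": 0,"hand": 0.5},
  {"dx": -50,"dy": 5.2,"dz": -115,"rx": 0,"ry": 0,"rz": 0,"hand": 0.5},
])

```text
t: 4.8
tcp_pos: [0.6092, -0.0323, 0.2497]
tool_rot: [-0.706, 0.706, -0.037, 0.037]
contact_force: [-0.2, -0.3, 0.2]
finger_gap: 0.499
```

```bash
python3 look.py 3
```

```text
4.9 [ 0.60949058 -0.03232873  0.24972101] [ 0.08437456 -0.23206671  0.26720977] 0.4987113091860024
fixture frame tcp mm [[ 28.2  -0.  249.7]]
[[0.995, 0.0, 0.104], [-0.104, -0.0, 0.995], [0.0, -1.0, -0.0]]
```

View pics/side3z.png

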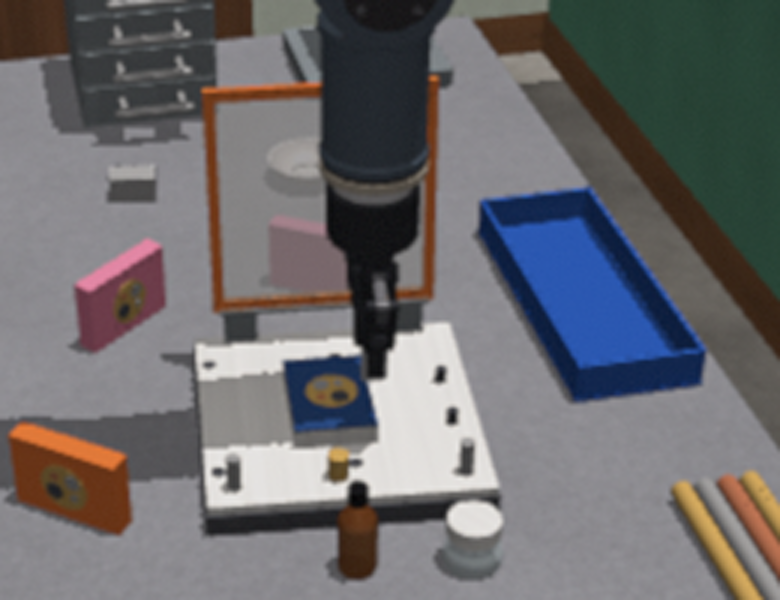

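The carrier lies blue side up: its top corners in the zoomed side view are about (285,360), (294,432), (376,427) and (363,356). I'll measure it next.

Run:
```python
from h import *
p=np.load("fix.npy")
for c in [(285,360),(294,432),(376,427),(363,356)]:
    print((W2F(p,plane(*sz(*c),.05))*1000).round(1))
for fx in (-.078,0): print((F2W(p,[fx,0,0])*1000).round(1))
```

```text
[[-40.6  51.4  50. ]]
[[-42.7 -50.7  50. ]]
[[ 25.7 -51.7  50. ]]
[[28.4 49.4 50. ]]
[[503.9 -21.3   0. ]]
[[581.5 -29.4   0. ]]
```

>>> drive_tool([
  {"dx": 0,"dy": 0,"dz": 20,"rx": 0,"ry": 0,"rz": 0,"hand": 0.5},
  {"dx": -40,"dy": 4,"dz": 20,"rx": 0,"ry": 0,"rz": 0,"hand": 0.5},
  {"dx": -80,"dy": 8,"dz": 20,"rx": 0,"ry": 0,"rz": 0,"hand": 0.5},
  {"dx": -106,"dy": 11,"dz": 20,"rx": 0,"ry": 0,"rz": 0,"hand": 0.5},
  {"dx": -106,"dy": 11,"dz": 0,"rx": 0,"ry": 0,"rz": 0,"hand": 0.5},
  {"dx": -106,"dy": 11,"dz": -25,"rx": 0,"ry": 0,"rz": 0,"hand": 0.5},
  {"dx": -106,"dy": 11,"dz": -38,"rx": 0,"ry": 0,"rz": 0,"hand": 0.5},
  {"dx": -106,"dy": 11,"dz": -43,"rx": 0,"ry": 0,"rz": 0,"hand": 0.5},
  {"dx": -106,"dy": 11,"dz": -43,"rx": 0,"ry": 0,"rz": 0,"hand": 0.5},
])

```text
t: 6.02
tcp_pos: [0.5035, -0.0214, 0.2067]
tool_rot: [-0.706, 0.706, -0.037, 0.037]
contact_force: [0.1, 0.0, -0.4]
finger_gap: 0.499
```

```bash
python3 look.py 4
```

```text
6.125 [ 0.50366911 -0.02136664  0.20721025] [-0.04631537 -0.13429252  0.81993818] 0.5027312043099008
fixture frame tcp mm [[-7.820e+01 -1.000e-01  2.072e+02]]
[[0.995, 0.001, 0.104], [-0.104, -0.0, 0.995], [0.001, -1.0, 0.0]]
```

View pics/side4z.png

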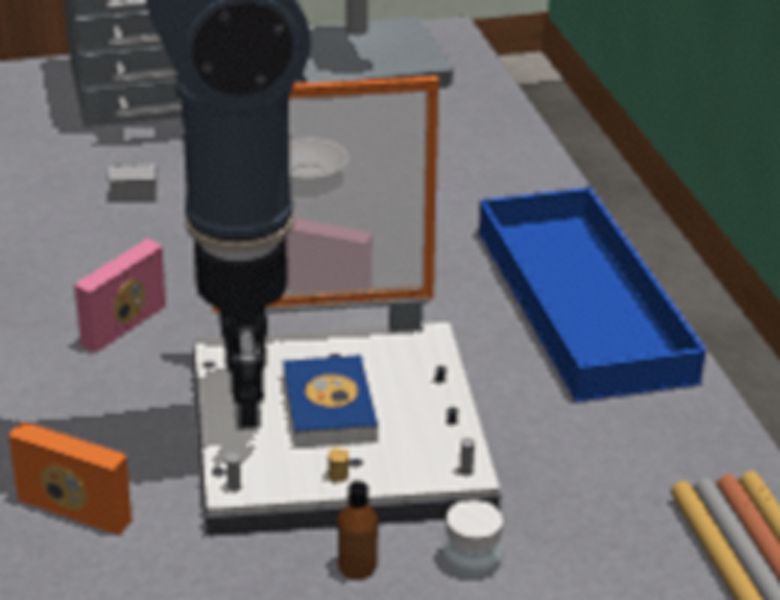

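View pics/top4z.png

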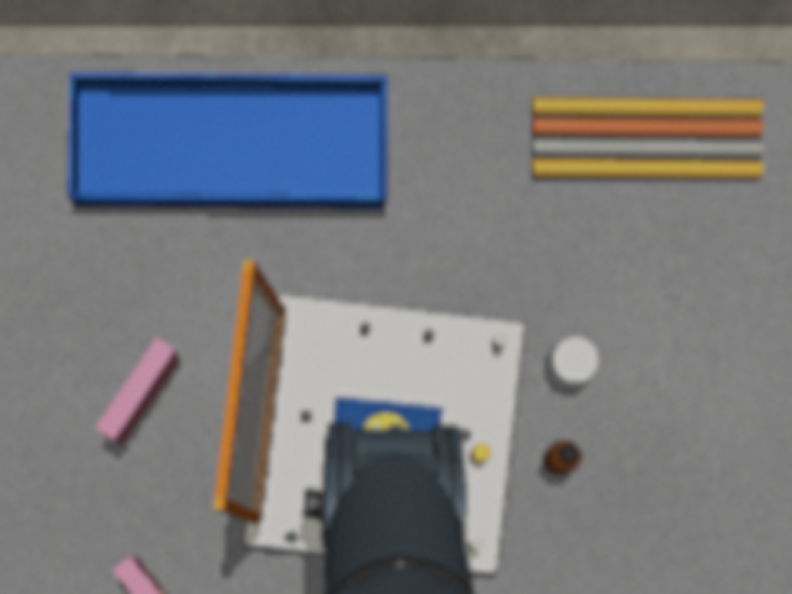

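>>> drive_tool([
  {"dx": 10,"dy": -1,"dz": 0,"rx": 0,"ry": 0,"rz": 0,"hand": 0.5},
  {"dx": 18,"dy": -1.9,"dz": 0,"rx": 0,"ry": 0,"rz": 0,"hand": 0.5},
  {"dx": 22,"dy": -2.3,"dz": 0,"rx": 0,"ry": 0,"rz": 0,"hand": 0.5},
  {"dx": 26,"dy": -2.7,"dz": 0,"rx": 0,"ry": 0,"rz": 0,"hand": 0.5},
  {"dx": 30,"dy": -3.1,"dz": 0,"rx": 0,"ry": 0,"rz": 0,"hand": 0.5},
  {"dx": 34,"dy": -3.5,"dz": 0,"rx": 0,"ry": 0,"rz": 0,"hand": 0.5},
  {"dx": 38,"dy": -4,"dz": 0,"rx": 0,"ry": 0,"rz": 0,"hand": 0.5},
  {"dx": 42,"dy": -4.4,"dz": 0,"rx": 0,"ry": 0,"rz": 0,"hand": 0.5},
  {"dx": 46,"dy": -4.8,"dz": 0,"rx": 0,"ry": 0,"rz": 0,"hand": 0.5},
  {"dx": 50,"dy": -5.2,"dz": 0,"rx": 0,"ry": 0,"rz": 0,"hand": 0.5},
  {"dx": 54,"dy": -5.6,"dz": 0,"rx": 0,"ry": 0,"rz": 0,"hand": 0.5},
  {"dx": 58,"dy": -6,"dz": 0,"rx": 0,"ry": 0,"rz": 0,"hand": 0.5},
  {"dx": 62,"dy": -6.5,"dz": 0,"rx": 0,"ry": 0,"rz": 0,"hand": 0.5},
  {"dx": 66,"dy": -6.9,"dz": 0,"rx": 0,"ry": 0,"rz": 0,"hand": 0.5},
  {"dx": 70,"dy": -7.3,"dz": 0,"rx": 0,"ry": 0,"rz": 0,"hand": 0.5},
  {"dx": 74,"dy": -7.7,"dz": 0,"rx": 0,"ry": 0,"rz": 0,"hand": 0.5},
  {"dx": 77,"dy": -8,"dz": 0,"rx": 0,"ry": 0,"rz": 0,"hand": 0.5},
  {"dx": 79,"dy": -8.3,"dz": 0,"rx": 0,"ry": 0,"rz": 0,"hand": 0.5},
  {"dx": 80,"dy": -8.4,"dz": 0,"rx": 0,"ry": 0,"rz": 0,"hand": 0.5},
])

```text
t: 8.5
tcp_pos: [0.5834, -0.0297, 0.2067]
tool_rot: [-0.706, 0.706, -0.037, 0.037]
contact_force: [-2.7, 0.0, -0.1]
finger_gap: 0.499
```

```bash
python3 look.py 5
```

```text
8.6 [ 0.58349887 -0.02973575  0.2067101 ] [-1.23542157  0.60269401 -1.2452286 ] 0.5005379607456912
fixture frame tcp mm [[ 2.100e+00 -1.000e-01  2.067e+02]]
[[0.995, 0.0, 0.104], [-0.104, -0.0, 0.995], [0.0, -1.0, -0.0]]
```

View pics/side5z.png

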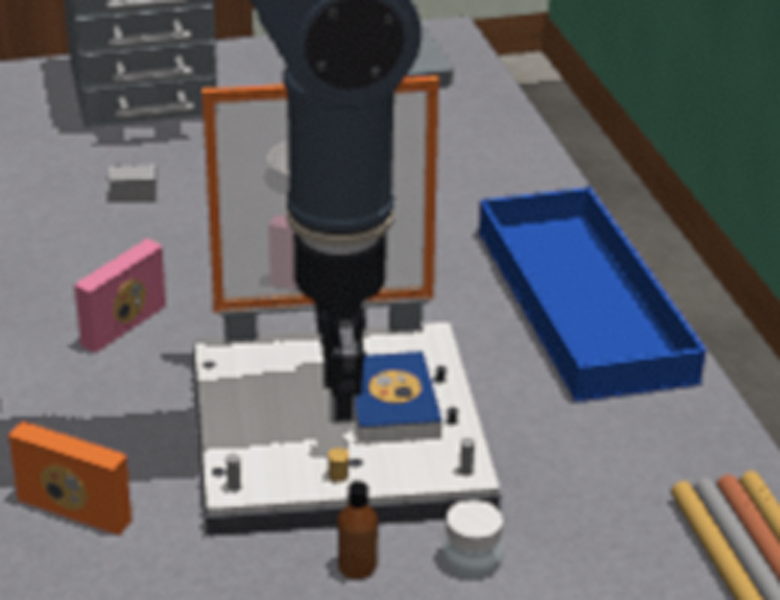

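View pics/top5z.png

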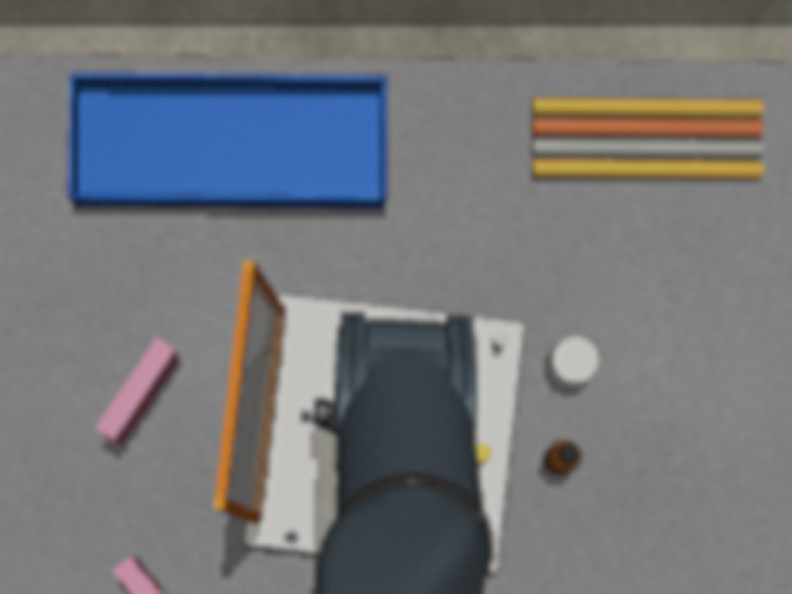

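Just short of the pins; now closing slowly while watching force.

>>> drive_tool([
  {"dx": 1.5,"dy": -0.1,"dz": 0,"rx": 0,"ry": 0,"rz": 0,"hand": 0.5},
  {"dx": 3,"dy": -0.3,"dz": 0,"rx": 0,"ry": 0,"rz": 0,"hand": 0.5},
  {"dx": 4.5,"dy": -0.4,"dz": 0,"rx": 0,"ry": 0,"rz": 0,"hand": 0.5},
  {"dx": 5.5,"dy": -0.6,"dz": 0,"rx": 0,"ry": 0,"rz": 0,"hand": 0.5},
])

```text
t: 9.1
tcp_pos: [0.589, -0.0303, 0.2067]
tool_rot: [0.706, -0.706, 0.037, -0.037]
contact_force: [-3.1, 0.1, 0.2]
finger_gap: 0.5
```

>>> drive_tool([
  {"dx": 0.7,"dy": -0.1,"dz": 0,"rx": 0,"ry": 0,"rz": 0,"hand": 0.5},
  {"dx": 1.4,"dy": -0.2,"dz": 0,"rx": 0,"ry": 0,"rz": 0,"hand": 0.5},
])

```text
t: 9.35
tcp_pos: [0.5903, -0.0305, 0.2067]
tool_rot: [0.706, -0.706, 0.037, -0.037]
contact_force: [-2.3, 0.1, -0.8]
finger_gap: 0.504
```

```bash
python3 look.py 6
```

```text
9.45 [ 0.59038521 -0.03049341  0.20668355] [-2.3983278  -0.31336077 -0.08955388] 0.5008694371345581
fixture frame tcp mm [[ 9.000e+00 -2.000e-01  2.067e+02]]
[[0.995, 0.0, 0.104], [-0.104, 0.0, 0.995], [0.0, -1.0, 0.0]]
```

View pics/side6z.png

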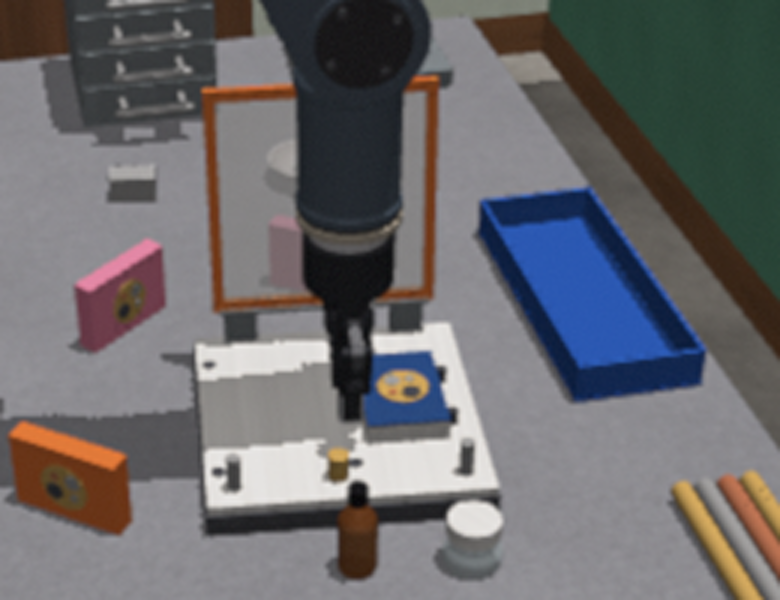

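Very close. Keep going by 1 mm steps until the force rises.

>>> drive_tool([
  {"dx": 0.7,"dy": -0.1,"dz": 0,"rx": 0,"ry": 0,"rz": 0,"hand": 0.5},
  {"dx": 1.2,"dy": -0.1,"dz": 0,"rx": 0,"ry": 0,"rz": 0,"hand": 0.5},
])

```text
t: 9.7
tcp_pos: [0.591, -0.0306, 0.2067]
tool_rot: [0.706, -0.706, 0.037, -0.036]
contact_force: [-6.3, 0.9, 3.3]
finger_gap: 0.5
```

>>> drive_tool([
  {"dx": 0.6,"dy": -0.1,"dz": 0,"rx": 0,"ry": 0,"rz": 0,"hand": 0.5},
  {"dx": 1.0,"dy": -0.1,"dz": 0,"rx": 0,"ry": 0,"rz": 0,"hand": 0.5},
])

```text
t: 9.95
tcp_pos: [0.5914, -0.0306, 0.2066]
tool_rot: [0.706, -0.706, 0.038, -0.036]
contact_force: [-9.5, 0.7, 6.3]
finger_gap: 0.494
```

>>> drive_tool([
  {"dx": 0.7,"dy": -0.1,"dz": 0,"rx": 0,"ry": 0,"rz": 0,"hand": 0.5},
  {"dx": 1.4,"dy": -0.1,"dz": 0,"rx": 0,"ry": 0,"rz": 0,"hand": 0.5},
  {"dx": 1.4,"dy": -0.1,"dz": 0,"rx": 0,"ry": 0,"rz": 0,"hand": 0.5},
])

```text
t: 10.32
tcp_pos: [0.5919, -0.0306, 0.2065]
tool_rot: [0.706, -0.706, 0.039, -0.035]
contact_force: [-12.5, 2.0, 8.7]
finger_gap: 0.503
```

```bash
python3 -c "
from rig import *
o=get_obs();print(o)"
```

```text
{'t': 10.325, 'q': array([-0.06101984,  0.69267797,  0.05337239,  1.86218963, -0.06178279,
        0.59381672,  1.49838234]), 'qd': array([ 5.08842825e-05, -8.64135059e-04, -7.34465531e-04,  6.11686571e-04,
        1.32103578e-03,  2.17489869e-04,  1.96844009e-03]), 'effort': array([  0.55257775, -71.17668629,   3.7503241 , -23.75725865,
         0.29044772,  -4.11798522,   0.07141082]), 'tcp_pos': array([ 0.59188429, -0.03062669,  0.20646362]), 'tool_rot': array([ 0.70617992, -0.70612042,  0.03866947, -0.03476401]), 'contact_force': array([-12.46010706,   2.03991012,   8.6962106 ]), 'wrist_torque': array([ 0.32658263,  2.50479745, -0.00838761]), 'finger_gap': 0.5028753772518761}
```

Force is symmetric (no torque about vertical), which fits contact on both pins. Back off, lift and look.

>>> drive_tool([
  {"dx": -6,"dy": 0.6,"dz": 0,"rx": 0,"ry": 0,"rz": 0,"hand": 0.5},
  {"dx": -20,"dy": 2,"dz": 0,"rx": 0,"ry": 0,"rz": 0,"hand": 0.5},
  {"dx": -30,"dy": 3,"dz": 40,"rx": 0,"ry": 0,"rz": 0,"hand": 0.3},
  {"dx": -60,"dy": 6,"dz": 100,"rx": 0,"ry": 0,"rz": 0,"hand": 0.0},
  {"dx": -100,"dy": 10,"dz": 150,"rx": 0,"ry": 0,"rz": 0,"hand": 0.0},
  {"dx": -150,"dy": 15,"dz": 190,"rx": 0,"ry": 0,"rz": 0,"hand": 0.0},
])

```text
t: 11.08
tcp_pos: [0.4487, -0.0163, 0.3935]
tool_rot: [0.706, -0.706, 0.036, -0.038]
contact_force: [-0.5, 0.4, 0.5]
finger_gap: 0.002
```

```bash
python3 look.py 7
```

```text
11.175 [ 0.44617427 -0.01651263  0.39540675] [ 0.0992328  -0.60229696 -0.2853065 ] 0.0009744249655106221
fixture frame tcp mm [[-135.9   -1.2  395.4]]
[[0.995, 0.005, 0.104], [-0.104, 0.001, 0.995], [0.005, -1.0, 0.001]]
```

View pics/side7z.png

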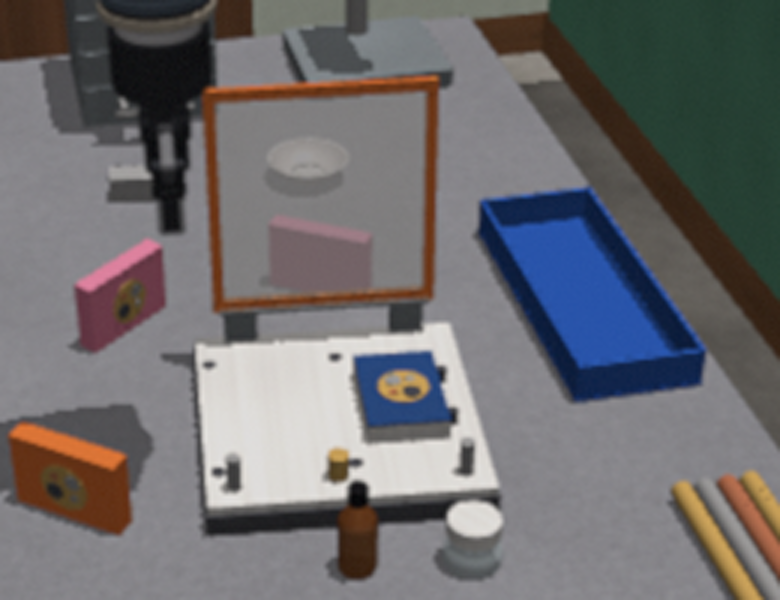

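View pics/top7z.png

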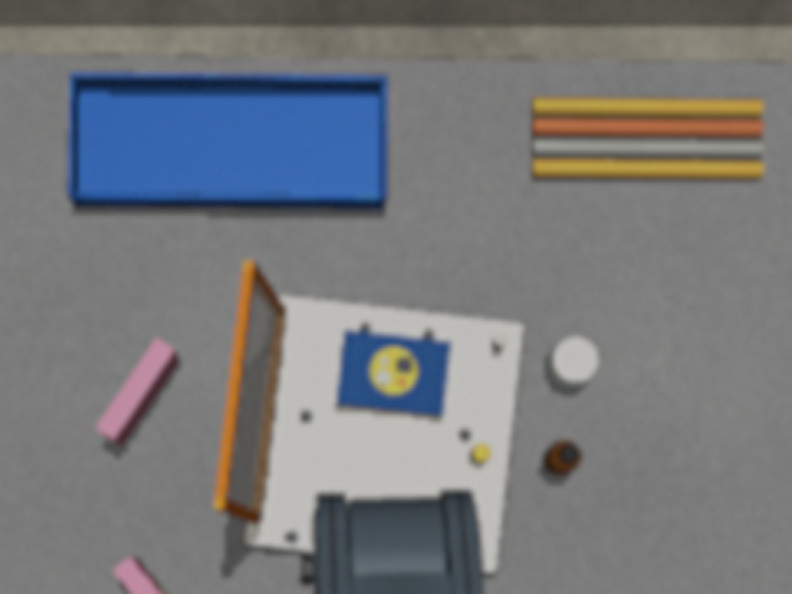

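Run:
```python
from h import *
import cv2
p=np.load("fix.npy")
for n,roi in (("top",(285,150,335,195)),("side",(290,210,340,250))):
    im=cv2.imread(f"pics/{n}7.png").astype(int); b,g,r=im[...,0],im[...,1],im[...,2]
    m=((b-r>45)).astype(np.uint8); M=np.zeros_like(m); x0,y0,x1,y1=roi; M[y0:y1,x0:x1]=m[y0:y1,x0:x1]
    M=cv2.morphologyEx(M,cv2.MORPH_CLOSE,np.ones((9,9)))
    c=max(cv2.findContours(M,0,cv2.CHAIN_APPROX_NONE)[0],key=cv2.contourArea)[:,0,:]
    W=np.array([W2F(p,plane(n,u,v,.05))[0,:2]*1000 for u,v in c]).astype(np.float32)
    R=cv2.minAreaRect(W); print(n,R)
    h=W[(W[:,0]>70)&(abs(W[:,1])<40)]; print("front edge slope/icpt",np.polyfit(h[:,1],h[:,0],1)); h=W[(W[:,0]<40)&(abs(W[:,1])<40)]; print("back",np.polyfit(h[:,1],h[:,0],1))
print((F2W(p,[[0,.19,0],[0,.06,0],[-.2,.19,0]])*1000).round())
```

```text
top ((54.60853576660156, -0.4886741638183594), (66.66415405273438, 95.40818786621094), 0.0011959547409787774)
front edge slope/icpt [2.79093265e-03 8.65993547e+01]
back [-9.39574493e-03  2.25795015e+01]
side ((54.84751510620117, 0.612274169921875), (98.51564025878906, 69.8778076171875), 89.85910034179688)
front edge slope/icpt [2.42957864e-03 8.74588430e+01]
back [1.16792914e-02 2.11272959e+01]
[[601. 160.   0.]
 [588.  30.   0.]
 [402. 180.   0.]]
```

>>> drive_tool([
  {"dx": 20,"dy": 0,"dz": 60,"rx": 0,"ry": 0,"rz": 0,"hand": 0.0},
  {"dx": 40,"dy": 10,"dz": 110,"rx": 0,"ry": 0,"rz": 0,"hand": 0.0},
  {"dx": 75,"dy": 50,"dz": 120,"rx": 0,"ry": 0,"rz": 0,"hand": 0.0},
  {"dx": 110,"dy": 90,"dz": 120,"rx": 0,"ry": 0,"rz": 0,"hand": 0.0},
  {"dx": 135,"dy": 130,"dz": 120,"rx": 0,"ry": 0,"rz": 0,"hand": 0.0},
  {"dx": 150,"dy": 165,"dz": 120,"rx": 0,"ry": 0,"rz": 0,"hand": 0.0},
  {"dx": 155,"dy": 190,"dz": 120,"rx": 0,"ry": 0,"rz": 0,"hand": 0.0},
  {"dx": 155,"dy": 190,"dz": 110,"rx": 0,"ry": 0,"rz": 0,"hand": 0.0},
  {"dx": 155,"dy": 190,"dz": 110,"rx": 0,"ry": 0,"rz": 0,"hand": 0.0},
])

```text
t: 12.3
tcp_pos: [0.6045, 0.1724, 0.5008]
tool_rot: [-0.706, 0.707, -0.038, 0.037]
contact_force: [0.7, 0.4, -0.1]
finger_gap: 0.002
```

```bash
python3 look.py 8
```

```text
12.4 [0.60468371 0.17205987 0.50195957] [ 1.07475507  1.28877067 -1.00548696] 0.0009659569437666545
fixture frame tcp mm [[  2.2 202.8 502. ]]
[[0.994, 0.0, 0.106], [-0.106, -0.001, 0.994], [0.0, -1.0, -0.001]]
```

View pics/side8.png

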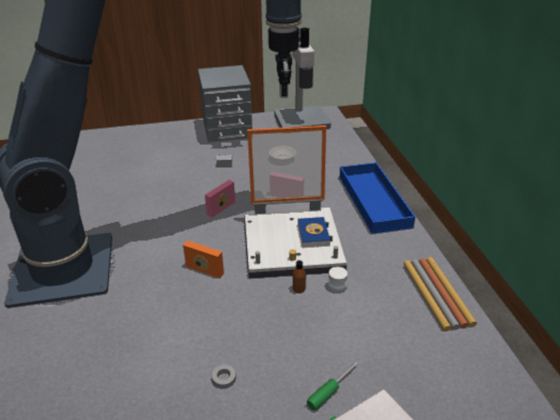

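View pics/top8.png

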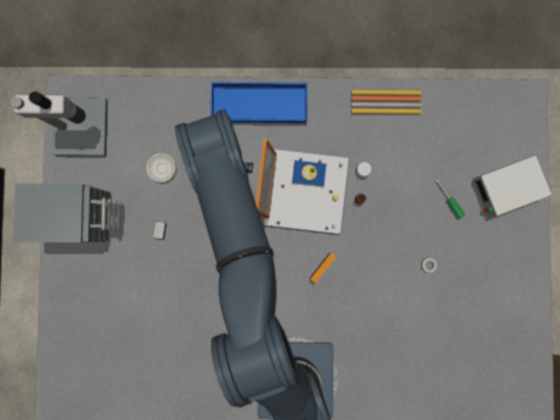

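>>> drive_tool([
  {"dx": 0,"dy": 0,"dz": -50,"rx": 0,"ry": 0,"rz": 0,"hand": 0.0},
  {"dx": 0,"dy": 0,"dz": -95,"rx": 0,"ry": 0,"rz": 0,"hand": 0.0},
  {"dx": 0,"dy": 0,"dz": -104,"rx": 0,"ry": 0,"rz": 0,"hand": 0.0},
  {"dx": -2,"dy": -20,"dz": -104,"rx": 0,"ry": 0,"rz": 0,"hand": 0.0},
  {"dx": -4,"dy": -36,"dz": -104,"rx": 0,"ry": 0,"rz": 0,"hand": 0.0},
  {"dx": -5,"dy": -44,"dz": -104,"rx": 0,"ry": 0,"rz": 0,"hand": 0.0},
  {"dx": -5,"dy": -50,"dz": -104,"rx": 0,"ry": 0,"rz": 0,"hand": 0.0},
  {"dx": -6,"dy": -55,"dz": -104,"rx": 0,"ry": 0,"rz": 0,"hand": 0.0},
  {"dx": -6,"dy": -60,"dz": -104,"rx": 0,"ry": 0,"rz": 0,"hand": 0.0},
  {"dx": -7,"dy": -65,"dz": -104,"rx": 0,"ry": 0,"rz": 0,"hand": 0.0},
  {"dx": -7,"dy": -70,"dz": -104,"rx": 0,"ry": 0,"rz": 0,"hand": 0.0},
  {"dx": -8,"dy": -75,"dz": -104,"rx": 0,"ry": 0,"rz": 0,"hand": 0.0},
  {"dx": -8,"dy": -80,"dz": -104,"rx": 0,"ry": 0,"rz": 0,"hand": 0.0},
])

```text
t: 14.02
tcp_pos: [0.5967, 0.0932, 0.3976]
tool_rot: [-0.706, 0.706, -0.037, 0.037]
contact_force: [0.1, 0.7, 1.0]
finger_gap: 0.0
```

```bash
python3 look.py 9
```

```text
14.125 [0.59687024 0.09266815 0.39771695] [-0.23528607 -0.13462058 -0.61680343] 0.0014800364201170496
fixture frame tcp mm [[  2.7 123.  397.7]]
[[0.995, -0.0, 0.105], [-0.105, -0.001, 0.995], [0.0, -1.0, -0.001]]
```

View pics/side9z.png

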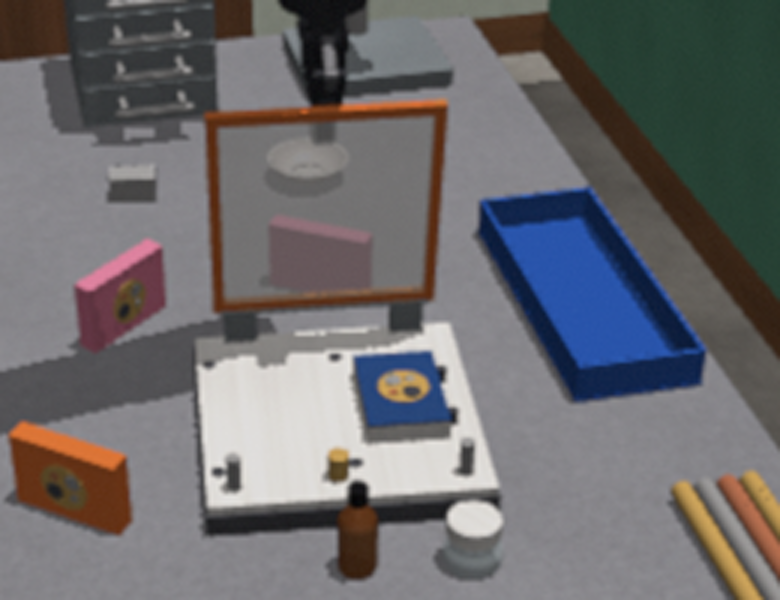

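The guard is moving inwards (top edge now at about row 105–115) and the fingertips are behind it. Continue the push.

>>> drive_tool([
  {"dx": -0.5,"dy": -5,"dz": 0,"rx": 0,"ry": 0,"rz": 0,"hand": 0.0},
  {"dx": -1,"dy": -10,"dz": 0,"rx": 0,"ry": 0,"rz": 0,"hand": 0.0},
  {"dx": -1.5,"dy": -15,"dz": 0,"rx": 0,"ry": 0,"rz": 0,"hand": 0.0},
  {"dx": -2,"dy": -20,"dz": 0,"rx": 0,"ry": 0,"rz": 0,"hand": 0.0},
  {"dx": -2.5,"dy": -25,"dz": 0,"rx": 0,"ry": 0,"rz": 0,"hand": 0.0},
  {"dx": -3,"dy": -30,"dz": 0,"rx": 0,"ry": 0,"rz": 0,"hand": 0.0},
  {"dx": -3.5,"dy": -35,"dz": 0,"rx": 0,"ry": 0,"rz": 0,"hand": 0.0},
  {"dx": -4,"dy": -40,"dz": 0,"rx": 0,"ry": 0,"rz": 0,"hand": 0.0},
  {"dx": -4.5,"dy": -45,"dz": 0,"rx": 0,"ry": 0,"rz": 0,"hand": 0.0},
  {"dx": -5,"dy": -50,"dz": 0,"rx": 0,"ry": 0,"rz": 0,"hand": 0.0},
  {"dx": -6,"dy": -55,"dz": 0,"rx": 0,"ry": 0,"rz": 0,"hand": 0.0},
  {"dx": -6,"dy": -60,"dz": 0,"rx": 0,"ry": 0,"rz": 0,"hand": 0.0},
])

```text
t: 15.62
tcp_pos: [0.5908, 0.0333, 0.3977]
tool_rot: [0.706, -0.706, 0.037, -0.037]
contact_force: [-0.7, 0.9, -0.3]
finger_gap: 0.004
```

```bash
python3 look.py 10
```

```text
15.725 [0.5908529  0.03276975 0.39777668] [-0.53963513 -0.06063744  0.76484004] 0.001710264503124049
fixture frame tcp mm [[  2.9  62.8 397.8]]
[[0.995, 0.0, 0.105], [-0.105, -0.0, 0.995], [0.0, -1.0, -0.0]]
```

View pics/side10z.png

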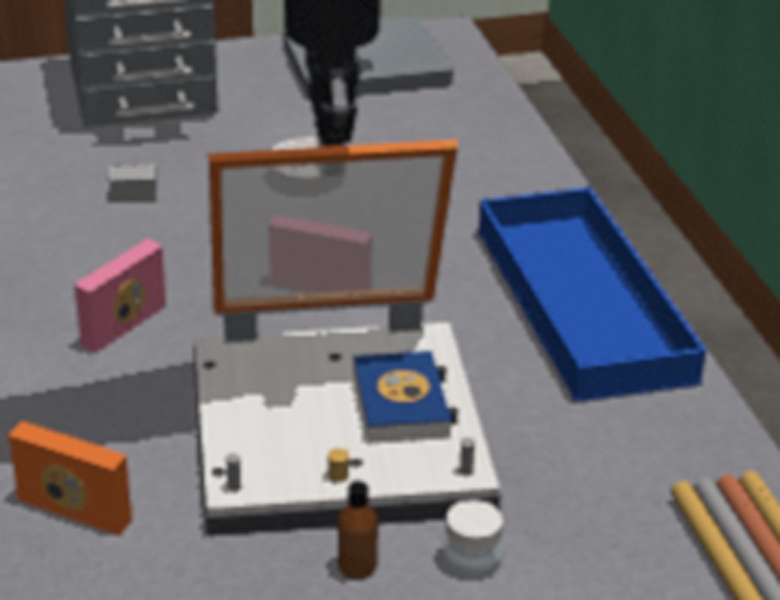

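>>> drive_tool([
  {"dx": 1,"dy": 10,"dz": 0,"rx": 0,"ry": 0,"rz": 0,"hand": 0.0},
  {"dx": 4,"dy": 40,"dz": 30,"rx": 0,"ry": 0,"rz": 0,"hand": 0.0},
  {"dx": 8,"dy": 80,"dz": 70,"rx": 0,"ry": 0,"rz": 0,"hand": 0.0},
  {"dx": 8,"dy": 120,"dz": 100,"rx": 0,"ry": 0,"rz": 0,"hand": 0.0},
  {"dx": 8,"dy": 160,"dz": 100,"rx": 0,"ry": 0,"rz": 0,"hand": 0.0},
  {"dx": 8,"dy": 160,"dz": 100,"rx": 0,"ry": 0,"rz": 0,"hand": 0.0},
  {"dx": 8,"dy": 160,"dz": 100,"rx": 0,"ry": 0,"rz": 0,"hand": 0.0},
  {"dx": 8,"dy": 160,"dz": 100,"rx": 0,"ry": 0,"rz": 0,"hand": 0.0},
  {"dx": 8,"dy": 160,"dz": 100,"rx": 0,"ry": 0,"rz": 0,"hand": 0.0},
  {"dx": 8,"dy": 160,"dz": 100,"rx": 0,"ry": 0,"rz": 0,"hand": 0.0},
  {"dx": 8,"dy": 160,"dz": 100,"rx": 0,"ry": 0,"rz": 0,"hand": 0.0},
  {"dx": 8,"dy": 160,"dz": 100,"rx": 0,"ry": 0,"rz": 0,"hand": 0.0},
  {"dx": 8,"dy": 160,"dz": 100,"rx": 0,"ry": 0,"rz": 0,"hand": 0.0},
  {"dx": 8,"dy": 160,"dz": 100,"rx": 0,"ry": 0,"rz": 0,"hand": 0.0},
  {"dx": 8,"dy": 160,"dz": 100,"rx": 0,"ry": 0,"rz": 0,"hand": 0.0},
  {"dx": 8,"dy": 160,"dz": 100,"rx": 0,"ry": 0,"rz": 0,"hand": 0.0},
  {"dx": 8,"dy": 160,"dz": 100,"rx": 0,"ry": 0,"rz": 0,"hand": 0.0},
  {"dx": 8,"dy": 160,"dz": 100,"rx": 0,"ry": 0,"rz": 0,"hand": 0.0},
])

```text
t: 17.98
tcp_pos: [0.5989, 0.1936, 0.4977]
tool_rot: [-0.706, 0.706, -0.037, 0.037]
contact_force: [-0.6, -0.4, 0.0]
finger_gap: -0.002
```

```bash
python3 look.py 11
```

```text
18.075 [0.59887364 0.19360155 0.49771712] [-0.51544648 -0.34201645  0.30710029] 0.0014989987580676521
fixture frame tcp mm [[ -5.8 223.6 497.7]]
[[0.995, 0.0, 0.104], [-0.104, -0.0, 0.995], [0.0, -1.0, -0.0]]
```

View pics/side11z.png

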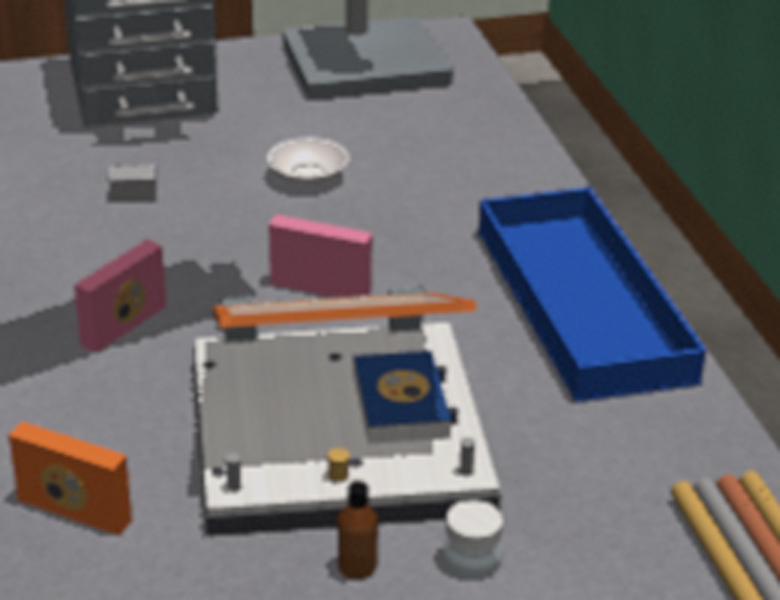

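Sinking by itself. Wait.

>>> drive_tool([
  {"dx": 0,"dy": 0,"dz": 0,"rx": 0,"ry": 0,"rz": 0,"hand": 0.0},
  {"dx": 0,"dy": 0,"dz": 0,"rx": 0,"ry": 0,"rz": 0,"hand": 0.0},
  {"dx": 0,"dy": 0,"dz": 0,"rx": 0,"ry": 0,"rz": 0,"hand": 0.0},
  {"dx": 0,"dy": 0,"dz": 0,"rx": 0,"ry": 0,"rz": 0,"hand": 0.0},
  {"dx": 0,"dy": 0,"dz": 0,"rx": 0,"ry": 0,"rz": 0,"hand": 0.0},
  {"dx": 0,"dy": 0,"dz": 0,"rx": 0,"ry": 0,"rz": 0,"hand": 0.0},
  {"dx": 0,"dy": 0,"dz": 0,"rx": 0,"ry": 0,"rz": 0,"hand": 0.0},
  {"dx": 0,"dy": 0,"dz": 0,"rx": 0,"ry": 0,"rz": 0,"hand": 0.0},
  {"dx": 0,"dy": 0,"dz": 0,"rx": 0,"ry": 0,"rz": 0,"hand": 0.0},
  {"dx": 0,"dy": 0,"dz": 0,"rx": 0,"ry": 0,"rz": 0,"hand": 0.0},
  {"dx": 0,"dy": 0,"dz": 0,"rx": 0,"ry": 0,"rz": 0,"hand": 0.0},
  {"dx": 0,"dy": 0,"dz": 0,"rx": 0,"ry": 0,"rz": 0,"hand": 0.0},
  {"dx": 0,"dy": 0,"dz": 0,"rx": 0,"ry": 0,"rz": 0,"hand": 0.0},
  {"dx": 0,"dy": 0,"dz": 0,"rx": 0,"ry": 0,"rz": 0,"hand": 0.0},
  {"dx": 0,"dy": 0,"dz": 0,"rx": 0,"ry": 0,"rz": 0,"hand": 0.0},
  {"dx": 0,"dy": 0,"dz": 0,"rx": 0,"ry": 0,"rz": 0,"hand": 0.0},
  {"dx": 0,"dy": 0,"dz": 0,"rx": 0,"ry": 0,"rz": 0,"hand": 0.0},
  {"dx": 0,"dy": 0,"dz": 0,"rx": 0,"ry": 0,"rz": 0,"hand": 0.0},
  {"dx": 0,"dy": 0,"dz": 0,"rx": 0,"ry": 0,"rz": 0,"hand": 0.0},
  {"dx": 0,"dy": 0,"dz": 0,"rx": 0,"ry": 0,"rz": 0,"hand": 0.0},
])

```text
t: 20.58
tcp_pos: [0.5989, 0.1936, 0.4977]
tool_rot: [-0.706, 0.706, -0.037, 0.037]
contact_force: [-0.1, -0.3, 0.8]
finger_gap: 0.002
```

>>> drive_tool([
  {"dx": 0,"dy": 0,"dz": 0,"rx": 0,"ry": 0,"rz": 0,"hand": 0.0},
  {"dx": 0,"dy": 0,"dz": 0,"rx": 0,"ry": 0,"rz": 0,"hand": 0.0},
  {"dx": 0,"dy": 0,"dz": 0,"rx": 0,"ry": 0,"rz": 0,"hand": 0.0},
  {"dx": 0,"dy": 0,"dz": 0,"rx": 0,"ry": 0,"rz": 0,"hand": 0.0},
  {"dx": 0,"dy": 0,"dz": 0,"rx": 0,"ry": 0,"rz": 0,"hand": 0.0},
  {"dx": 0,"dy": 0,"dz": 0,"rx": 0,"ry": 0,"rz": 0,"hand": 0.0},
  {"dx": 0,"dy": 0,"dz": 0,"rx": 0,"ry": 0,"rz": 0,"hand": 0.0},
  {"dx": 0,"dy": 0,"dz": 0,"rx": 0,"ry": 0,"rz": 0,"hand": 0.0},
  {"dx": 0,"dy": 0,"dz": 0,"rx": 0,"ry": 0,"rz": 0,"hand": 0.0},
  {"dx": 0,"dy": 0,"dz": 0,"rx": 0,"ry": 0,"rz": 0,"hand": 0.0},
  {"dx": 0,"dy": 0,"dz": 0,"rx": 0,"ry": 0,"rz": 0,"hand": 0.0},
  {"dx": 0,"dy": 0,"dz": 0,"rx": 0,"ry": 0,"rz": 0,"hand": 0.0},
  {"dx": 0,"dy": 0,"dz": 0,"rx": 0,"ry": 0,"rz": 0,"hand": 0.0},
  {"dx": 0,"dy": 0,"dz": 0,"rx": 0,"ry": 0,"rz": 0,"hand": 0.0},
  {"dx": 0,"dy": 0,"dz": 0,"rx": 0,"ry": 0,"rz": 0,"hand": 0.0},
  {"dx": 0,"dy": 0,"dz": 0,"rx": 0,"ry": 0,"rz": 0,"hand": 0.0},
  {"dx": 0,"dy": 0,"dz": 0,"rx": 0,"ry": 0,"rz": 0,"hand": 0.0},
  {"dx": 0,"dy": 0,"dz": 0,"rx": 0,"ry": 0,"rz": 0,"hand": 0.0},
  {"dx": 0,"dy": 0,"dz": 0,"rx": 0,"ry": 0,"rz": 0,"hand": 0.0},
  {"dx": 0,"dy": 0,"dz": 0,"rx": 0,"ry": 0,"rz": 0,"hand": 0.0},
])

```text
t: 23.08
tcp_pos: [0.5989, 0.1936, 0.4977]
tool_rot: [-0.706, 0.706, -0.037, 0.037]
contact_force: [0.6, -0.3, -0.0]
finger_gap: 0.002
```

```bash
python3 look.py 12
```

```text
23.175 [0.59886823 0.19357869 0.4977179 ] [ 0.16571968 -0.60190146 -0.49906368] 0.0010351852981601945
fixture frame tcp mm [[ -5.8 223.6 497.7]]
[[0.995, -0.0, 0.104], [-0.104, -0.0, 0.995], [-0.0, -1.0, -0.0]]
```

View pics/side12z.png

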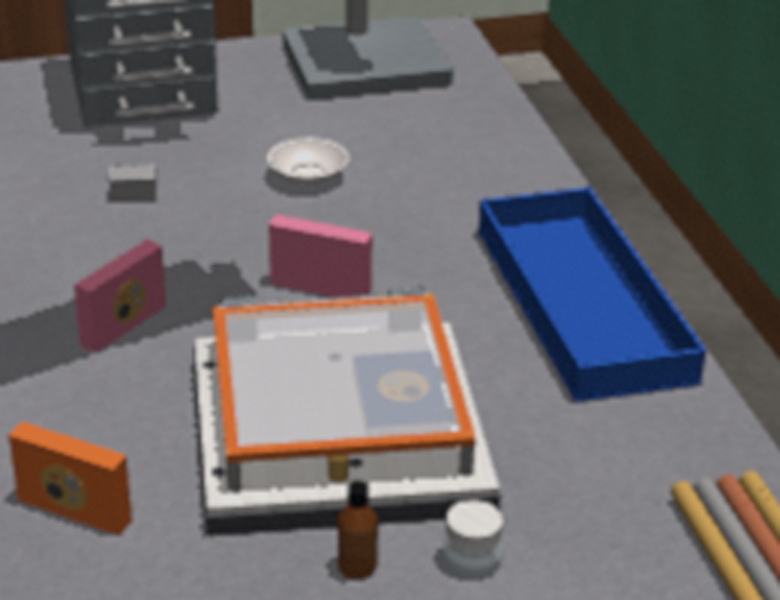

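View pics/top12z.png

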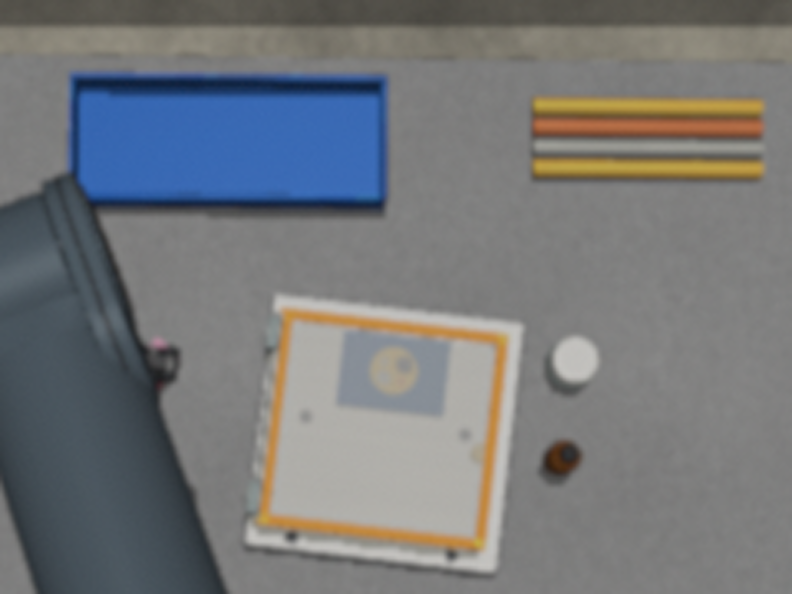

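Run:
```python
from h import *
p=np.load("fix.npy")
for a,b in [(sz(232,446),tz(480,551)),(sz(473,433),tz(508,335))]:
    t=tri([a,b]); print((W2F(p,t.x)*1000).round(1),t.fun.round(1))
for th in (0,.05,.1):
    for x in(-.1,.1):
        P=F2W(p,[x,.108-.21*np.cos(th)-.004*np.sin(th)*-1,.066+.21*np.sin(th)+.004*np.cos(th)])
        s=proj("side",P)[0];t=proj("top",P)[0]; print(th,x,((s-[180,100])*3+1).round(),((t-[190,60])*3.3+1.15).round())
```

```text
[[-98.4 -95.9  76.3]] [-0.9  0.1  0.1 -1.1]
[[  96.9 -100.5   76. ]] [ 0.1 -0.  -0.   0.1]
0 -0.1 [228. 457.] [486. 550.]
0 0.1 [477. 440.] [509. 333.]
0.05 -0.1 [228. 447.] [487. 550.]
0.05 0.1 [478. 429.] [510. 331.]
0.1 -0.1 [227. 436.] [487. 549.]
0.1 0.1 [478. 418.] [510. 330.]
```

My corner picks read about 6 mm high, so I'll zoom in and check whether the guard is still moving.

>>> drive_tool([
  {"dx": 0,"dy": 0,"dz": 0,"rx": 0,"ry": 0,"rz": 0,"hand": 0.0},
  {"dx": 0,"dy": 0,"dz": 0,"rx": 0,"ry": 0,"rz": 0,"hand": 0.0},
  {"dx": 0,"dy": 0,"dz": 0,"rx": 0,"ry": 0,"rz": 0,"hand": 0.0},
  {"dx": 0,"dy": 0,"dz": 0,"rx": 0,"ry": 0,"rz": 0,"hand": 0.0},
  {"dx": 0,"dy": 0,"dz": 0,"rx": 0,"ry": 0,"rz": 0,"hand": 0.0},
  {"dx": 0,"dy": 0,"dz": 0,"rx": 0,"ry": 0,"rz": 0,"hand": 0.0},
  {"dx": 0,"dy": 0,"dz": 0,"rx": 0,"ry": 0,"rz": 0,"hand": 0.0},
  {"dx": 0,"dy": 0,"dz": 0,"rx": 0,"ry": 0,"rz": 0,"hand": 0.0},
  {"dx": 0,"dy": 0,"dz": 0,"rx": 0,"ry": 0,"rz": 0,"hand": 0.0},
  {"dx": 0,"dy": 0,"dz": 0,"rx": 0,"ry": 0,"rz": 0,"hand": 0.0},
  {"dx": 0,"dy": 0,"dz": 0,"rx": 0,"ry": 0,"rz": 0,"hand": 0.0},
  {"dx": 0,"dy": 0,"dz": 0,"rx": 0,"ry": 0,"rz": 0,"hand": 0.0},
  {"dx": 0,"dy": 0,"dz": 0,"rx": 0,"ry": 0,"rz": 0,"hand": 0.0},
  {"dx": 0,"dy": 0,"dz": 0,"rx": 0,"ry": 0,"rz": 0,"hand": 0.0},
  {"dx": 0,"dy": 0,"dz": 0,"rx": 0,"ry": 0,"rz": 0,"hand": 0.0},
  {"dx": 0,"dy": 0,"dz": 0,"rx": 0,"ry": 0,"rz": 0,"hand": 0.0},
])

```text
t: 25.18
tcp_pos: [0.5989, 0.1936, 0.4977]
tool_rot: [-0.706, 0.706, -0.037, 0.037]
contact_force: [0.2, 0.4, 0.4]
finger_gap: -0.001
```

```bash
python3 look.py 13
python3 - <<'E'
import cv2,numpy as np
from h import *
p=np.load("fix.npy")
a=cv2.imread("pics/side12.png").astype(int);b=cv2.imread("pics/side13.png").astype(int)
d=abs(a-b).sum(2)[190:280,240:350]; print("diff max/mean",d.max(),d.mean())
im=cv2.imread("pics/side13.png")[235:275,240:350]; im=cv2.resize(im,None,fx=7,fy=7,interpolation=cv2.INTER_NEAREST)
for th,col in((0,(0,255,0)),(.04,(255,0,255))):
  for o in(.004,-.004):
    P=[F2W(p,[x,.108-.21*np.cos(th)+o*np.sin(th),.066+.21*np.sin(th)+o*np.cos(th)])[0] for x in(-.1,.1)]
    s=((proj("side",np.array(P))-[240,235]+.5)*7).astype(int); cv2.line(im,tuple(map(int,s[0])),tuple(map(int,s[1])),col,1)
cv2.imwrite("pics/z13.png",im)
E
```

```text
25.275 [0.59884911 0.1936012  0.49771035] [0.88393524 0.01701877 0.3780832 ] 0.0016643274145098216
fixture frame tcp mm [[ -5.8 223.6 497.7]]
[[0.995, -0.0, 0.104], [-0.104, -0.0, 0.995], [-0.0, -1.0, -0.0]]
diff max/mean 15 1.932929292929293
```

View pics/z13.png

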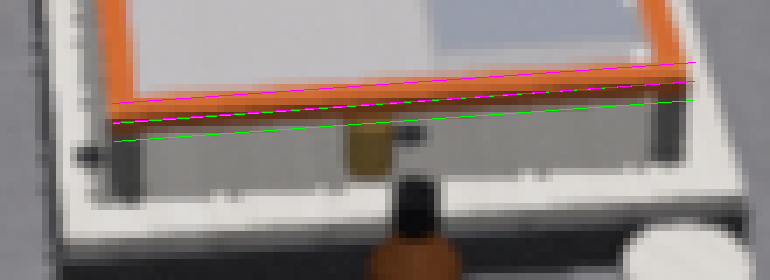

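Run:
```python
import cv2,numpy as np
from h import *
p=np.load("fix.npy")
a=cv2.imread("pics/side0.png")[235:275,240:350];b=cv2.imread("pics/side13.png")[235:275,240:350]
f=lambda i:cv2.resize(i,None,fx=7,fy=7,interpolation=cv2.INTER_NEAREST)
cv2.imwrite("pics/cmp.png",np.vstack([f(a),f(b)]))
A=cv2.imread("pics/side0.png");B=cv2.imread("pics/side13.png")
for c in (257,258,335,336):
    print(c,"before",[tuple(map(int,A[r,c,::-1])) for r in range(242,266)]);print(c,"after",[tuple(map(int,B[r,c,::-1])) for r in range(242,266)])
for x in(-.095,.095):
    print(x,[proj("side",F2W(p,[x,-.102,z]))[0].round(1).tolist() for z in(.03,.062)])
```

```text
257 before [(218, 213, 209), (217, 214, 209), (218, 214, 210), (217, 213, 209), (218, 213, 210), (217, 214, 209), (217, 214, 210), (219, 216, 211), (203, 200, 197), (168, 166, 164), (149, 147, 146), (134, 132, 132), (86, 85, 84), (60, 59, 59), (60, 59, 59), (61, 60, 60), (61, 60, 60), (59, 59, 58), (60, 60, 59), (58, 58, 59), (63, 63, 61), (105, 103, 102), (176, 174, 170), (217, 214, 209)]
257 after [(211, 109, 55), (210, 108, 53), (211, 108, 52), (211, 108, 50), (210, 106, 49), (210, 107, 49), (210, 107, 49), (211, 110, 51), (206, 109, 51), (170, 87, 40), (101, 50, 20), (88, 50, 26), (76, 57, 48), (63, 62, 61), (62, 62, 62), (63, 62, 62), (63, 62, 62), (62, 62, 62), (61, 61, 60), (62, 61, 61), (62, 62, 61), (103, 102, 101), (175, 173, 170), (219, 217, 213)]
258 before [(218, 213, 209), (217, 213, 209), (218, 215, 210), (217, 214, 209), (218, 214, 210), (218, 214, 210), (218, 215, 210), (217, 214, 210), (206, 203, 199), (176, 173, 171), (150, 148, 147), (131, 129, 129), (86, 85, 85), (63, 62, 63), (60, 59, 59), (62, 61, 61), (60, 60, 60), (61, 59, 60), (60, 58, 58), (59, 59, 59), (62
[... 1333 characters left out ...]
 70), (59, 59, 59), (62, 61, 61), (63, 62, 63), (63, 62, 62), (64, 64, 64), (67, 66, 66), (66, 65, 65), (75, 73, 72), (141, 138, 136), (206, 202, 198), (218, 215, 211), (218, 215, 211), (202, 200, 196), (152, 150, 147), (97, 95, 94), (85, 84, 84)]
336 after [(210, 110, 59), (211, 114, 55), (211, 118, 53), (192, 101, 46), (137, 69, 30), (92, 45, 17), (82, 49, 32), (67, 57, 52), (62, 61, 61), (63, 62, 63), (64, 64, 64), (64, 63, 63), (66, 66, 65), (68, 67, 67), (66, 65, 65), (75, 74, 73), (143, 140, 138), (209, 205, 201), (221, 217, 213), (221, 218, 213), (205, 202, 198), (154, 152, 149), (99, 97, 96), (85, 85, 85)]
-0.095 [[258.4, 264.8], [257.9, 254.6]]
0.095 [[335.8, 259.1], [336.5, 248.9]]
```

View pics/cmp.png

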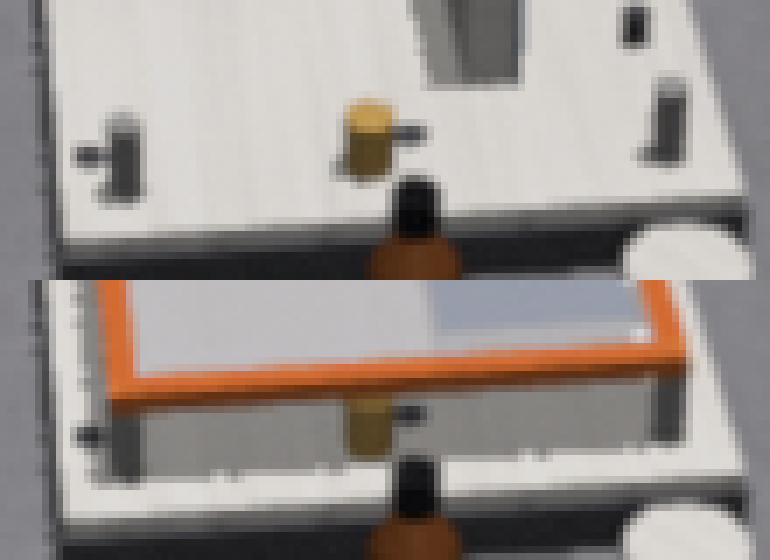

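The panel's underside meets the post tops at the same pixel rows as the bare post tops before (row 254 left, 249 right). It has stopped moving, so it is fully shut.

```bash
python3 -c "
from rig import *
print(finish_job())"
```

```text
the job is handed in; nothing more can be done
None
```

The fixture is ready, and I handed the job in at about 25 s of the 59 s allowed. All moves were pushes in the order asked, with nothing gripped or lifted.

1. **Tipping:** with the guard open, I pushed high on the blue face. The carrier came down flat, blue side up, about 63 mm short of the pins.
2. **Seating:** I pushed it along the bed with both fingertips until it met the pins, ending at about 12 N with no twisting force. Afterwards both cameras put its centre at fixture x of about 54.7 mm (55 expected), and square to within 0.003 rad.
3. **Guard:** I pushed its outer face past the balance point, drew the arm clear, and it sank shut by itself.

**Last checks:**
- **Guard:** it had stopped moving and its underside sat on the post tops.
- **One disagreement:** my first hand-picked corner points put the guard about 6 mm too high. The direct comparison with the post tops contradicted that, so I trusted the comparison.
- **Carrier:** it was still against the pins, seen through the guard.
- **Other things:** the bush, bottle, jar, dish and block looked unmoved in the last pictures. I did not check the screwdriver and ring gauge at the end, but the arm never went near them.
- **Arm:** it was well clear, and the largest wrist force I saw in the readings was about 15 N.

The first move call was refused because its rows left out rx and ry. It moved nothing.

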